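Fit the keyed spindle into the drive hub and hold it home

ROBOT

A 7-joint arm with a two-finger parallel gripper is mounted at the origin on the work surface. World frame = base frame: x ahead of the robot, y to its left, z up, the work surface at z = 0. Lengths are in m, angles in rad, forces in N, time in s.
With the tool pointing down it reaches from about 0.425 to 0.875 m from the base axis. Payload 4.7 kg.
Tool frame: the origin (TCP) lies on the centre line of the jaws, within the pads' length; the fingertips stand ahead of it and the grasp point (between the pads) lies 2 mm behind it (nose_length is the z of the fingertips in the tool frame, in m); z points along the fingers, y is the line along which they close (so a half turn about z gives the same grasp; the last joint's range is limited). The gripper opens to 87 mm and grips with 3 to 60 N. Pads are 19 mm wide; open, the fingers measure 117 mm over their backs; the gripper's body (75 mm by 190 mm) begins 51 mm behind the grasp point.
Start: joints at [1.298, 0.321, -0.07, 1.45, 0.023, 1.371, -0.057], TCP at [0.184, -0.623, 0.24] pointing down, gripper open.
Joint ranges: [-2.86, 2.86], [-0.3, 2.09], [-1.38, 1.24], [0.06, 2.45], [-1.56, 4.7], [0.09, 2.05], [-2.69, 2.69]. Speed limits (rad/s): [2.57, 2.57, 3.14, 3.14, 3.14, 3.14, 3.14].

INTERFACE

Orientations are given as a rotation vector (axis times angle).
In Python, from bench import * gives the robot as it stands.
- The arm moves only by the tool send_rows, never from a script. Its arguments are lists of equal length, an entry for each row: "xyz": the shift along the tool's x, y, z in mm, a list of three; "dr": the turn, a rotation vector about the tool's x, y, z in rad, a list of three. A call has exactly 10 rows; each row is the pose to reach, as a shift and turn from the pose commanded when the call began, along the tool's axes at that moment; what a row does not reach only later rows make up. A row lasts 1/12 s, in which the tool goes at most 41.7 mm and 7.16 degrees, less where a joint would pass 70% of its speed; a pose out of reach is approached as far as the arm can. A call with a gripper value outside its range is refused whole. "jaw" is the finger opening in mm, from 0 to 87, set as the call begins (left out, the last holds). The fingers move at their own pace and stop on an object; "grip_force" is the grip in N (left out, the last holds). Time passes only in rows, so rows that repeat a pose let the fingers close, or fill a call up. It gives the time, the measured TCP pose, the force, the opening and the grip force at its end, in the units of the state.
- get_state(): the state, without advancing time (a new reading comes with each control period).
- get_image(name): name is "scene" or "top"; returns the picture (400x640x3 uint8, red, green, blue); there is no depth.
- calibration(name): a dict with "vfov" (degrees; the focal length in pixels is half the picture's height over the tangent of half this angle, whatever the lens; pixels are square), "cx", "cy" (the principal point, pixels), "rvec" (rotation vector, rad) and "tvec" (3), from world to camera coordinates, as OpenCV has them. Camera axes: x right, y down, z forward; pixel columns grow to the right and rows downward; lengths in m; the calibration is good to about 2 mm. A picture is of the moment at which its call begins. calibration takes no time and is no camera call.
- close_job(): hands the job in; it is judged then, once.
The state is a dict: "time": time; "joint_positions": joint angles; "qd": joint speeds; "joint_torque": joint torques, N m; "position": TCP position; "tool_rot": TCP orientation; "ft_force": force on the tool from outside, world axes, zero at the start; "torque": the same for the moment, N m; "grip_width": opening from 0.0 (shut) to 1.0 (fully open); "grip_force": force on a finger pad.
Only numpy, scipy, OpenCV 4.12 (cv2) and the standard library are available. Lean on these libraries where they do the work, as an engineer would, in place of code of your own. Each camera call takes 0.05 s, during which the arm holds its last target. There are 200 camera calls.

TASK

Pull the blue plug out of the hub of the drive unit and leave it hanging upright by its collar in the forked notch on the unit's side, let go. Then take the square-headed spindle from its white stand and push it into the hub, turning it until its key slips into the keyway, and press it fully home, collar down on the hub, against the spring ejector. Finish while still holding and pressing the spindle home; leave the spare spindle and the other things on the table where they are.

Things in the scene. Friction and masses are not known exactly. Their poses are not given: they have to be found in the camera images.
- hub_mouth (a point): Centre of the bore at the top face of the dark steel octagonal hub (about 70 across, top 78 above the table). z up; x, y as the unit's. The keyway points within 26 degrees either side of x, differently each time (not told; an orange mark on the hub's top face, 22 to 33 from the axis, shows it). Bore octagonal, 26 across flats, 48 deep, no chamfer; keyway 10 wide, its end 20 from the axis, full depth.
- unit: Drive unit, fixed: stainless base 170 x 170 x 30 tall, origin under its centre, z up. The hub stands on its centre, the grey plug fork on its +y side (y 79 to 155, 76 wide, 50 tall), a black box 45 x 50 x 50 on its -y side (y -85 to -135). The hub turns only against stiff friction (1 N m), so it stays put while a key is turned on its face.
- ejector (a joint): How far the brass ejector plate in the bore is pushed down, m: 0 at rest (30 mm below the mouth), about 0.010 with the spindle fully home, stop at 0.012. Spring: 7 N at 0, 14 N at 0.010; it lifts a spindle that is let go.
- plug_grip (a point): Centre of the blue knob of the plug (its grip): upright cylinder 28 diameter, 44 tall. Below it a collar 40 diameter, 6 thick (its underside 28 below this point), and a steel shank 20 diameter reaching 30 below the collar. At the start the shank is in the hub's bore and the collar rests on the hub. z along the plug, up. About 0.12 kg.
- notch (a point): Parking place: point at the top face of the grey fork, 50 above the table, 125 from the hub's axis. z up; y points out of the slot's open end, away from the hub; x across it. Slot 26 wide, closed end 14 from here (-y), open end 30 (+y); arms 25 wide, 12 thick, nothing under them or the slot. Parked, the plug's shank is in the slot, its collar lies on the arms and plug_grip is 28 above this point.
- spindle_grip (a point): Centre of the keyed spindle's square aluminium head (its grip): 30 x 30, 46 tall, faces square to x and y. z up; x points to the key's side, shown by orange marks on the head's top and the collar. Steel collar 46 diameter, 6 thick, its underside 29 below this point. Fully home the collar lies on the hub, this point 29 above hub_mouth. About 0.4 kg. Starts in one of two alike white stands.
- spindle: The whole spindle; origin at the nose's end, 69 below spindle_grip, same axes. Shaft 24 diameter, 40 long below the collar. Brass key 8 wide, out to 17 from the axis, from 14 to 38 above the nose's end; the 14 below it are plain, with a nose bevelled 3 wide by 4 high, and enter the bore before the key meets the hub's face.
- plug: The whole plug; origin at the centre of the shank's end, 58 below plug_grip; z up.
- stand: White plastic block 80 x 70 x 46 tall, fixed, with a through hole from which the keyed spindle is lifted straight up by at least 45; its collar rests on the block. Origin at the centre of the underside.
- spare: Bystander: spare spindle without key, with a round black knob (32 diameter, top 92 above its origin), in the other white stand of the same size. Origin at its lower end, 6 above the table.
- bearing: Bystander: steel bearing ring, 44 diameter, 12 tall, on the table. Origin under its centre.
- jaw: Bystander: white plastic block 50 x 30 x 25 on the table. Origin under its centre.
- driver: Bystander: screwdriver lying on the table.
- jar: Bystander: amber jar with black cap, 56 diameter, 75 tall. Origin under its centre.
- part0: Bystander: beige cube of 24 on the table. Origin under its centre.
- part1: Bystander: beige cube of 24 on the table. Origin under its centre.
Not all that is in view belongs to the job. Of the things that look like the plug, the middle-sized one is meant.

How it is judged:
By the outcome, as a careful person would: the job done as asked, in the order asked, and still so for the second after the job is handed in, while the arm keeps its last pose, push and grip.
It also fails if it takes over 67 s, if anything falls off the work surface, if the arm or the gripper's body presses on something with over 40 N, if the wrist force passes 120 N, or if a joint passes its speed limit or range.

## Working session

There is one attempt and no reset: what is moved stays moved. The work goes in short steps, Python scripts to look and compute and a tool call to move; the robot and the scene stay as the last step left them, time stands still between calls to the robot, and variables do not carry over. Pictures are saved under pics/ and viewed, at most 10 in all, crops included, and the job is handed in when it is done.

Besides the shell and the picture viewer there is one more tool, called after "Call:" as name(argument=value, ...), one argument or row to a line, values as JSON. send_rows: Moves the arm, as the interface text tells. Its arguments: {"type":"object","properties":{"xyz":{"type":"array"},"dr":{"type":"array"},"jaw":{"type":"number"},"grip_force":{"type":"number"}},"required":["xyz","dr"]}

```bash
mkdir -p pics; ls; python3 - <<'E'
from bench import *
import cv2
for n in("scene","top"):
    cv2.imwrite(f"pics/{n}0.png",get_image(n)[:,:,::-1]); print(n,calibration(n))
s=get_state(); print(s)
try: print(nose_length)
except Exception as e: print(e)
E
```

```text
pics
scene {'vfov': 48.08182449578432, 'cx': 323.4356838083143, 'cy': 199.06542290572355, 'rvec': array([ 1.69470924,  1.73631247, -0.77589874]), 'tvec': array([-0.00714881, -0.32534843,  1.37793482])}
top {'vfov': 48.272566556176486, 'cx': 317.50048997742647, 'cy': 192.33907409217503, 'rvec': array([ 2.12768954, -2.17321463,  0.16036906]), 'tvec': array([0.04579323, 0.60435493, 1.11696905])}
{'time': 0.1, 'joint_positions': array([ 1.29809623,  0.3217419 , -0.07010842,  1.45154609,  0.02256068,
        1.37079781, -0.05689533]), 'qd': array([ 0.00107814, -0.00221023, -0.00043797, -0.00225341,  0.00161649,
       -0.00028356,  0.00082447]), 'joint_torque': array([ 2.93243420e-04, -4.92570233e+01, -4.05948199e-01, -3.13399279e+01,
       -6.40338636e-02,  3.94484529e-02,  7.63712251e-05]), 'position': array([ 0.18372568, -0.62301005,  0.23857903]), 'tool_rot': array([-3.10767179e+00, -4.48794845e-01,  4.55824810e-04]), 'ft_force': array([ 0.38640704,  0.39669569, -0.75041051]), 'torque': array([-0.005134  ,  0.02015378, -0.02730428]), 'grip_force': 0.0, 'grip_width': 0.9985067049321488}
0.017
```

View pics/top0.png

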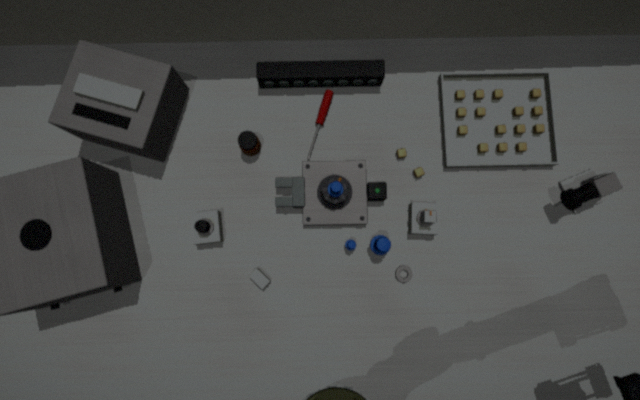

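View pics/scene0.png

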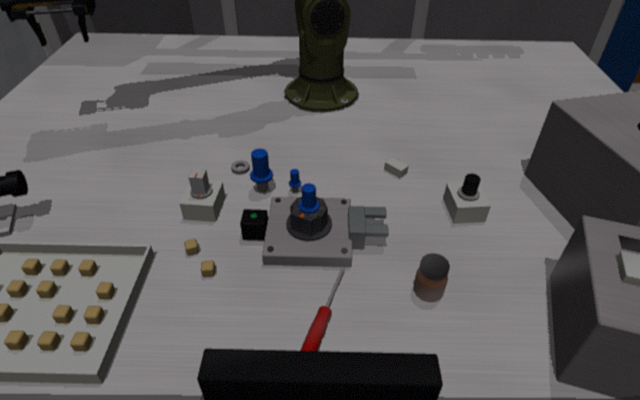

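Top view: the blue plug-like things are the large one at (381,244), the small one at (350,244) and the middle one at (336,187). The middle one sits in the hub, so it fits the description. The keyed spindle is in the stand at (424,217), and the spare with the black knob is at (205,226). I'll confirm in an enlarged crop.

```bash
cat > h.py <<'E'
from bench import *
import numpy as np, cv2
def cam(n):
    c=calibration(n); f=200/np.tan(np.radians(c['vfov'])/2)
    return np.array([[f,0,c['cx']],[0,f,c['cy']],[0,0,1]]),cv2.Rodrigues(c['rvec'])[0],np.array(c['tvec']),c['rvec']
def at(n,u,v,z):
    K,R,t,_=cam(n); d=R.T@np.linalg.solve(K,[u,v,1]); o=-R.T@t
    return o+d*(z-o[2])/d[2]
def proj(n,P):
    K,R,t,r=cam(n); return cv2.projectPoints(np.array(P,float).reshape(-1,3),r,t,K,None)[0][:,0]
def tile(n,u,v,w,h,s,im=None):
    im=get_image(n)[:,:,::-1] if im is None else im
    c=cv2.resize(im[v:v+h,u:u+w],None,fx=s,fy=s,interpolation=cv2.INTER_CUBIC)
    c=cv2.convertScaleAbs(c,alpha=1.7)
    for i in range(0,w,10): cv2.putText(c,str(u+i),(int(i*s),8),0,.3,(0,255,255),1);cv2.line(c,(int(i*s),10),(int(i*s),14),(0,255,255))
    for j in range(10,h,10): cv2.putText(c,str(v+j),(0,int(j*s)),0,.3,(0,255,255),1)
    return c
E
python3 - <<'E'
from h import *
a=cv2.imread('pics/top0.png');b=cv2.imread('pics/scene0.png')
A=tile('',270,155,100,75,4,a);B=tile('',395,190,50,75,4,a);B2=tile('',340,225,50,75,4,a)
C=tile('',255,175,100,75,4,b);D=tile('',180,160,50,75,4,b);D2=tile('',350,190,50,75,4,b)
cv2.imwrite('pics/c1.png',np.vstack([np.hstack([A,B,B2]),np.hstack([C,D,D2])]))
E
```

```text
(no output)
```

View pics/c1.png

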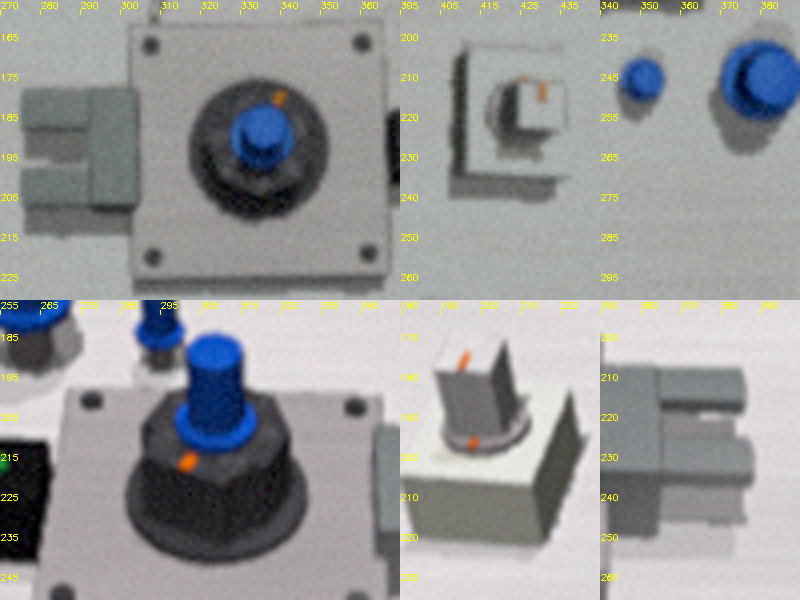

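The crop confirms it: the middle plug is in the hub, knob top at (336.5,185.5). The hub's orange mark is at (340,179). The keyed spindle's square head top is centred at (430,216), with its mark on the +x side. The notch opens towards +y.

```bash
python3 - <<'E'
from h import *
np.set_printoptions(precision=4,suppress=True)
for n,pts in dict(top=[("h1",307.5,166.3,.03),("h2",360.5,165.5,.03),("h3",362,218.2,.03),("h4",308,219.2,.03),("knob",336.5,185.5,.128),("mark",340,179.3,.078),("head",430.25,216.4,.098),("hmark",430.5,213.2,.098),("cmark",425.7,209.5,.052)],
 scene=[("h1",278,200,.03),("h2",343.75,201.75,.03),("h3",270.5,248.5,.03),("h4",344.25,249.25,.03),("knob",309,187.5,.128),("mark",302,215.3,.078),("head",197.5,174,.098),("hmark",195.8,175,.098),("cmark",198.5,195.8,.052),("c1",192.5,170,.098),("c2",205.5,170.3,.098),("c3",202.5,178,.098),("c4",189.3,177.5,.098)]).items():
    P={k:at(n,u,v,z) for k,u,v,z in pts}
    print(n); [print(k,p) for k,p in P.items()]
    print('holes mean',sum(P[f'h{i}'] for i in range(1,5))/4)
E
```

```text
top
h1 [0.6773 0.0579 0.03  ]
h2 [ 0.6766 -0.0827  0.03  ]
h3 [ 0.5365 -0.0817  0.03  ]
h4 [0.5369 0.0592 0.03  ]
knob [ 0.6087 -0.0125  0.128 ]
mark [ 0.6323 -0.0244  0.078 ]
head [ 0.5318 -0.2424  0.098 ]
hmark [ 0.5397 -0.2435  0.098 ]
cmark [ 0.5536 -0.2437  0.052 ]
holes mean [ 0.6068 -0.0118  0.03  ]
scene
h1 [ 0.5338 -0.08    0.03  ]
h2 [0.535  0.0604 0.03  ]
h3 [ 0.6734 -0.0809  0.03  ]
h4 [0.6712 0.0593 0.03  ]
knob [ 0.6077 -0.0095  0.128 ]
mark [ 0.6306 -0.0224  0.078 ]
head [ 0.5361 -0.2398  0.098 ]
hmark [ 0.5395 -0.2425  0.098 ]
cmark [ 0.5508 -0.2424  0.052 ]
c1 [ 0.5232 -0.2531  0.098 ]
c2 [ 0.5233 -0.2263  0.098 ]
c3 [ 0.5487 -0.2268  0.098 ]
c4 [ 0.548  -0.2536  0.098 ]
holes mean [ 0.6034 -0.0103  0.03  ]
```

```bash
cat >> h.py <<'E'
from scipy.spatial.transform import Rotation as Ro
def plan(x,y,z,yaw):
    "shift in mm and turn in tool axes from measured pose; yaw = world angle of tool x, deg"
    s=get_state(); R=Ro.from_rotvec(s['tool_rot']); p=s['position']
    T=Ro.from_matrix(np.array([[np.cos(a:=np.radians(yaw)),np.sin(a),0],[np.sin(a),-np.cos(a),0],[0,0,-1]]))
    print('t',round(s['time'],2),'now',np.round(p*1e3,1),'F',np.round(s['ft_force'],1),'M',np.round(s['torque'],2),'w',round(s['grip_width']*87,1),'gf',round(s['grip_force'],1),'q',np.round(s['joint_positions'],2))
    X=R.as_matrix()[:,0]; print('yaw',round(np.degrees(np.arctan2(X[1],X[0])),2),'tilt',np.round(R.as_matrix()[:2,2],4))
    print('shift',np.round(R.inv().apply(np.array([x,y,z])*1e3-p*1e3),1),'dr',np.round((R.inv()*T).as_rotvec(),3))
E
python3 -c "
from h import *
plan(.605,-.011,.200,90)"
```

```text
t 0.1 now [ 183.7 -623.   238.6] F [ 0.4  0.4 -0.8] M [-0.01  0.02 -0.03] w 86.9 gf 0.0 q [ 1.3   0.32 -0.07  1.45  0.02  1.37 -0.06]
yaw 16.44 tilt [-0.0005  0.0016]
shift [ 577.2 -467.7   39.3] dr [-1.000e-03 -1.000e-03 -1.284e+00]
```

Call:
send_rows(
  xyz=[
    [28, -23, 1],
    [57, -47, 2],
    [86, -70, 3],
    [115, -93, 4],
    [144, -117, 5],
    [173, -140, 6],
    [202, -164, 8],
    [231, -187, 10],
    [260, -210, 12],
    [289, -234, 14],
  ],
  dr=[
    [0, 0, -0.06],
    [0, 0, -0.13],
    [0, 0, -0.19],
    [0, 0, -0.26],
    [0, 0, -0.32],
    [0, 0, -0.38],
    [0, 0, -0.45],
    [0, 0, -0.51],
    [0, 0, -0.58],
    [0, 0, -0.64],
  ],
  jaw=60,
)

```text
time: 0.93
position: [0.3953, -0.3156, 0.2252]
tool_rot: [-2.808, -1.409, 0.001]
ft_force: [0.9, -0.4, 0.3]
grip_width: 0.689
grip_force: 0.0
```

```bash
python3 -c "
from h import *
plan(.605,-.011,.200,90)"
```

```text
t 0.93 now [ 395.3 -315.6  225.2] F [ 0.9 -0.4  0.3] M [-0.04 -0.08 -0.01] w 59.9 gf 0.0 q [ 0.99  0.04 -0.38  1.81  0.02  1.29 -0.03]
yaw 53.28 tilt [-0.0004 -0.0001]
shift [369.6 -14.1  25.1] dr [-0.     0.    -0.641]
```

Call:
send_rows(
  xyz=[
    [38, -1, 2],
    [77, -3, 5],
    [116, -4, 7],
    [155, -6, 10],
    [194, -7, 12],
    [233, -9, 15],
    [272, -10, 18],
    [311, -12, 21],
    [350, -13, 23],
    [370, -14, 25],
  ],
  dr=[
    [0, 0, -0.07],
    [0, 0, -0.14],
    [0, 0, -0.2],
    [0, 0, -0.27],
    [0, 0, -0.34],
    [0, 0, -0.4],
    [0, 0, -0.47],
    [0, 0, -0.54],
    [0, 0, -0.6],
    [0, 0, -0.641],
  ],
)

```text
time: 1.77
position: [0.6072, -0.0075, 0.2001]
tool_rot: [-2.215, -2.225, -0.004]
ft_force: [-0.7, 0.1, 0.3]
grip_width: 0.69
grip_force: 0.0
```

```bash
python3 - <<'E'
from h import *
plan(.605,-.011,.107,90)
b=get_image('scene')[:,:,::-1];a=get_image('top')[:,:,::-1]
cv2.imwrite('pics/c2.png',np.vstack([tile('',240,130,133,100,6,b)[:300],tile('',270,140,133,75,6,a)[:300]]))
print(proj('scene',[[.605,-.011,.128],[.605,-.011,.078]]))
E
```

```text
t 1.77 now [607.2  -7.5 200.1] F [-0.7  0.1  0.3] M [ 0.02 -0.06  0.03] w 60.1 gf 0.0 q [ 0.54  0.32 -0.69  1.6   0.21  1.3  -0.18]
yaw 90.27 tilt [0.0005 0.0033]
shift [-3.8 -2.2 93. ] dr [ 0.001 -0.003  0.005]
[[308.27856675 186.57566699]
 [308.56602549 206.39391874]]
```

View pics/c2.png

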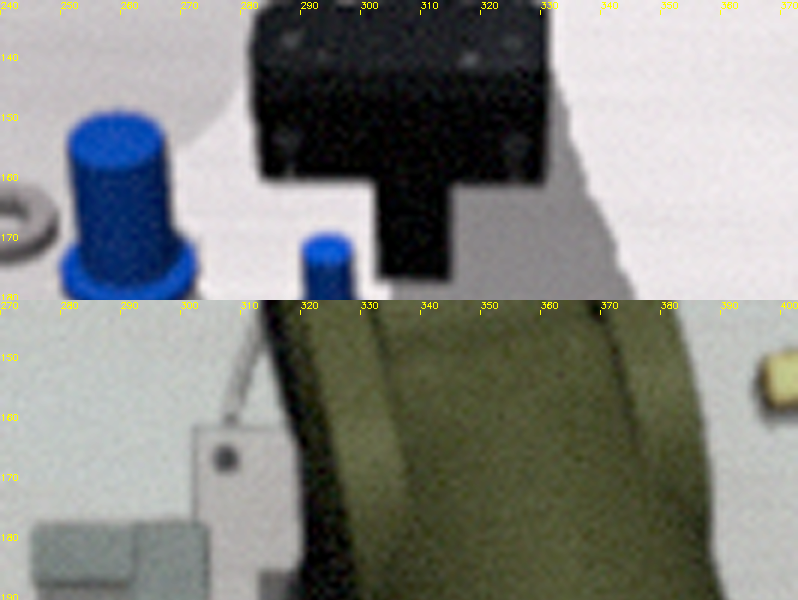

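The finger is over the plug, centred at column 307.6, and the plug is expected at 308.3. Descending and gripping.

Call:
send_rows(
  xyz=[
    [-3, -2, 15],
    [-4, -2, 35],
    [-4, -2, 55],
    [-4, -2, 75],
    [-4, -2, 88],
    [-4, -2, 93],
    [-4, -2, 93],
    [-4, -2, 93],
    [-4, -2, 93],
    [-4, -2, 93],
  ],
  dr=[
    [0, 0, 0],
    [0, 0, 0.005],
    [0, 0, 0.005],
    [0, 0, 0.005],
    [0, 0, 0.005],
    [0, 0, 0.005],
    [0, 0, 0.005],
    [0, 0, 0.005],
    [0, 0, 0.005],
    [0, 0, 0.005],
  ],
)

```text
time: 2.7
position: [0.6046, -0.017, 0.1089]
tool_rot: [2.229, 2.211, 0.002]
ft_force: [0.4, -0.1, 0.2]
grip_width: 0.69
grip_force: 0.0
```

Call:
send_rows(
  xyz=[
    [0, 0, 0],
    [0, 0, 0],
    [0, 0, 0],
    [0, 0, 0],
    [0, 0, 0],
    [0, 0, 0],
    [0, 0, 0],
    [0, 0, 0],
    [0, 0, 0],
    [0, 0, 0],
  ],
  dr=[
    [0, 0, 0],
    [0, 0, 0],
    [0, 0, 0],
    [0, 0, 0],
    [0, 0, 0],
    [0, 0, 0],
    [0, 0, 0],
    [0, 0, 0],
    [0, 0, 0],
    [0, 0, 0],
  ],
  jaw=10,
  grip_force=25,
)

```text
time: 3.53
position: [0.6039, -0.017, 0.1076]
tool_rot: [2.23, 2.212, 0.0]
ft_force: [0.7, -0.8, 0.3]
grip_width: 0.313
grip_force: 25.0
```

```bash
python3 -c "
from h import *
plan(.605,-.011,.167,90)"
```

```text
t 3.53 now [603.9 -17.  107.6] F [ 0.7 -0.8  0.3] M [-0.06 -0.28  0.02] w 27.2 gf 25.0 q [ 0.53  0.4  -0.66  1.7   0.27  1.13 -0.22]
yaw 89.54 tilt [ 0.0003 -0.    ]
shift [  6.    1.  -59.4] dr [ 0.     0.    -0.008]
```

The last reading was taken before the arm had settled, so the grip is about 6 mm off along y. I'll regrip centred.

Call:
send_rows(
  xyz=[
    [0, 0, 0],
    [0, 0, 0],
    [2, 0, 0],
    [5, 0, 0],
    [6, 0, 0],
    [6, 0, 0],
    [6, 0, 0],
    [6, 0, 0],
    [6, 0, 0],
    [6, 0, 0],
  ],
  dr=[
    [0, 0, 0],
    [0, 0, 0],
    [0, 0, 0],
    [0, 0, 0],
    [0, 0, 0],
    [0, 0, 0],
    [0, 0, 0],
    [0, 0, 0],
    [0, 0, 0],
    [0, 0, -0.008],
  ],
  jaw=45,
)

```text
time: 4.37
position: [0.6038, -0.0111, 0.1075]
tool_rot: [2.221, 2.221, -0.0]
ft_force: [0.3, 0.2, 0.4]
grip_width: 0.518
grip_force: 0.0
```

Call:
send_rows(
  xyz=[
    [0, 0, 0],
    [0, 0, 0],
    [0, 0, 0],
    [0, 0, 0],
    [0, 0, 0],
    [0, 0, 0],
    [0, 0, -10],
    [0, 0, -25],
    [0, 0, -45],
    [0, 0, -60],
  ],
  dr=[
    [0, 0, 0],
    [0, 0, 0],
    [0, 0, 0],
    [0, 0, 0],
    [0, 0, 0],
    [0, 0, 0],
    [0, 0, 0],
    [0, 0, 0],
    [0, 0, 0],
    [0, 0, 0],
  ],
  jaw=10,
  grip_force=25,
)

```text
time: 5.2
position: [0.6039, -0.0108, 0.1692]
tool_rot: [2.221, 2.222, 0.0]
ft_force: [0.4, 1.3, -1.9]
grip_width: 0.317
grip_force: 25.1
```

Call:
send_rows(
  xyz=[
    [0, 0, 0],
    [0, 0, 0],
    [0, 0, 0],
    [0, 0, 0],
    [0, 0, 0],
    [0, 0, 0],
    [0, 0, 0],
    [0, 0, 0],
    [0, 0, 0],
    [0, 0, 0],
  ],
  dr=[
    [0, 0, 0],
    [0, 0, 0],
    [0, 0, 0],
    [0, 0, 0],
    [0, 0, 0],
    [0, 0, 0],
    [0, 0, 0],
    [0, 0, 0],
    [0, 0, 0],
    [0, 0, 0],
  ],
)

```text
time: 6.03
position: [0.6038, -0.011, 0.1675]
tool_rot: [2.221, 2.221, -0.0]
ft_force: [0.2, -0.5, -1.9]
grip_width: 0.313
grip_force: 25.1
```

```bash
python3 - <<'E'
from h import *
plan(.604,.114,.107,90)
b=get_image('scene')[:,:,::-1];a=get_image('top')[:,:,::-1]
cv2.imwrite('pics/c3.png',np.vstack([tile('',270,140,133,75,6,b)[:430],tile('',260,150,133,75,6,a)[:150]]))
print(proj('scene',[[.604,-.011,.167]]))
print('notch top', [at('top',u,v,.05) for u,v in [(276.3,195),(290,195)]], 'scene',[at('scene',u,v,.05) for u,v in[(385,211),(387,232)]])
E
```

```text
t 6.03 now [603.8 -11.  167.5] F [ 0.2 -0.5 -1.9] M [-0.06 -0.1  -0.02] w 27.2 gf 25.1 q [ 0.54  0.34 -0.68  1.64  0.23  1.24 -0.19]
yaw 90.0 tilt [-0. -0.]
shift [125.    0.2  60.5] dr [-0.  0.  0.]
[[308.06299613 169.66619682]]
notch top [array([0.59946395, 0.13945208, 0.05      ]), array([0.59872779, 0.10413085, 0.05      ])] scene [array([0.583102  , 0.14215347, 0.05      ]), array([0.64253646, 0.14099688, 0.05      ])]
```

View pics/c3.png

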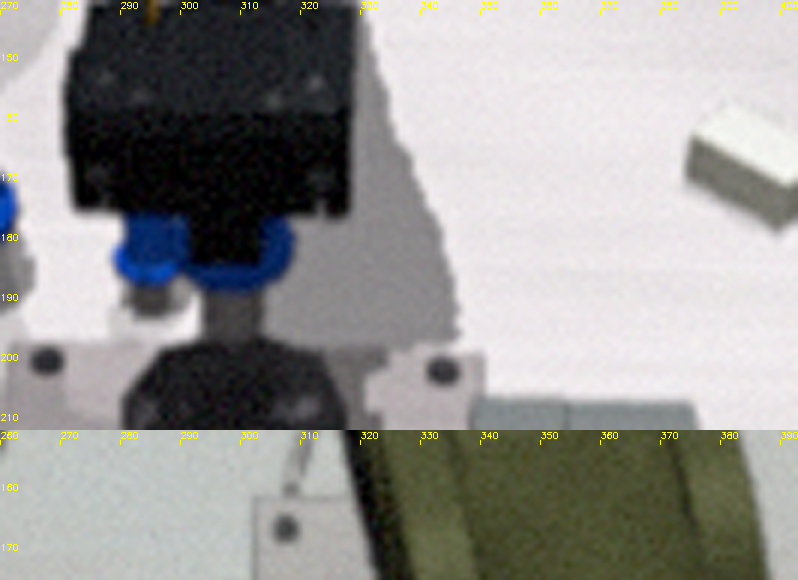

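The plug is held upright with its shank clear of the hub, at column 307. Next: refine the slot centreline from the c1 crop.

```bash
python3 - <<'E'
from h import *
for n,u,v in [('top',292,192),('top',275.5,192),('top',284,187.2),('top',284,196.7),('scene',365,220),('scene',386,220),('scene',375,215.5),('scene',375,224.5)]: print(n,at(n,u,v,.05).round(4))
E
```

```text
top [0.6064 0.0989 0.05  ]
top [0.6073 0.1415 0.05  ]
top [0.6194 0.1194 0.05  ]
top [0.5946 0.1196 0.05  ]
scene [0.6106 0.1004 0.05  ]
scene [0.6093 0.1419 0.05  ]
scene [0.597 0.121 0.05 ]
scene [0.6227 0.1193 0.05  ]
```

Call:
send_rows(
  xyz=[
    [10, 0, 0],
    [35, 1, 0],
    [65, 1, 0],
    [95, 1, 0],
    [115, 1, 0],
    [125, 1, 10],
    [125, 1, 20],
    [125, 1, 30],
    [125, 1, 40],
    [125, 1, 50],
  ],
  dr=[
    [0, 0, 0],
    [0, 0, 0],
    [0, 0, 0],
    [0, 0, 0],
    [0, 0, 0],
    [0, 0, 0],
    [0, 0, 0],
    [0, 0, 0],
    [0, 0, 0],
    [0, 0, 0],
  ],
)

```text
time: 6.97
position: [0.6047, 0.1113, 0.1155]
tool_rot: [2.225, 2.218, -0.004]
ft_force: [-0.3, -1.3, -1.9]
grip_width: 0.317
grip_force: 25.1
```

Call:
send_rows(
  xyz=[
    [0, 0, 0],
    [0, 0, 0],
    [0, 0, 8],
    [0, 0, 15],
    [0, 0, 20],
    [0, 0, 25],
    [0, 0, 30],
    [0, 0, 34],
    [0, 0, 34],
    [0, 0, 34],
  ],
  dr=[
    [0, 0, 0],
    [0, 0, 0],
    [0, 0, 0],
    [0, 0, 0],
    [0, 0, 0],
    [0, 0, 0],
    [0, 0, 0],
    [0, 0, 0],
    [0, 0, 0],
    [0, 0, 0],
  ],
)

```text
time: 7.8
position: [0.6047, 0.1141, 0.0833]
tool_rot: [-2.221, -2.221, 0.001]
ft_force: [0.3, 0.1, -1.8]
grip_width: 0.315
grip_force: 25.1
```

```bash
python3 - <<'E'
from h import *
plan(.605,.114,.0795,90)
b=get_image('scene')[:,:,::-1]
cv2.imwrite('pics/c4.png',tile('',290,150,110,90,6,b))
E
```

```text
t 7.8 now [604.7 114.1  83.3] F [ 0.3  0.1 -1.8] M [-0.01 -0.12  0.03] w 27.4 gf 25.1 q [ 0.33  0.46 -0.69  1.69  0.32  1.11 -0.46]
yaw 90.01 tilt [-0.0005 -0.0001]
shift [-0.1  0.3  3.8] dr [-0.  0.  0.]
```

View pics/c4.png

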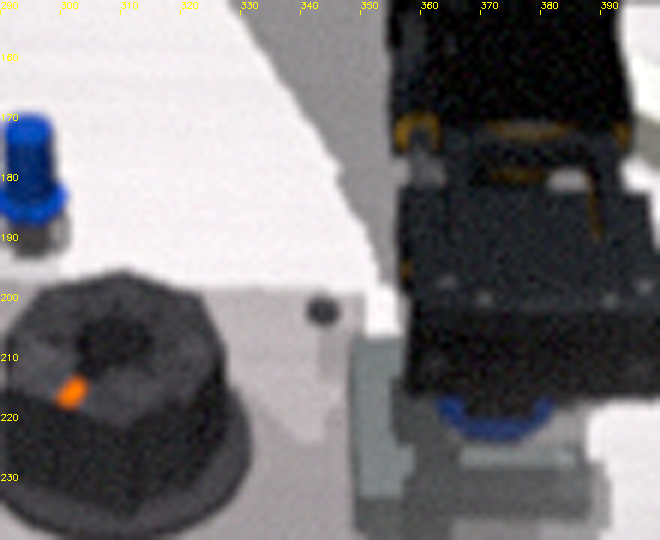

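The plug's collar is just above the fork with its shank in the slot and no contact force. The hub mark is at (301.8,215.3) and the bore centre at about (309.3,206.7). Lowering and releasing.

Call:
send_rows(
  xyz=[
    [0, 0, 1],
    [0, 0, 2],
    [0, 0, 3],
    [0, 0, 4],
    [0, 0, 5],
    [0, 0, 5],
    [0, 0, 5],
    [0, 0, 5],
    [0, 0, 5],
    [0, 0, 5],
  ],
  dr=[
    [0, 0, 0],
    [0, 0, 0],
    [0, 0, 0],
    [0, 0, 0],
    [0, 0, 0],
    [0, 0, 0],
    [0, 0, 0],
    [0, 0, 0],
    [0, 0, 0],
    [0, 0, 0],
  ],
)

```text
time: 8.68
position: [0.605, 0.114, 0.0795]
tool_rot: [2.221, 2.221, -0.0]
ft_force: [-1.9, -0.8, 4.9]
grip_width: 0.316
grip_force: 25.1
```

Call:
send_rows(
  xyz=[
    [0, 0, 0],
    [0, 0, 0],
    [0, 0, 0],
    [0, 0, 0],
    [0, 0, 0],
    [0, 0, -10],
    [0, 0, -30],
    [0, 0, -60],
    [0, 0, -90],
    [0, 0, -110],
  ],
  dr=[
    [0, 0, 0],
    [0, 0, 0],
    [0, 0, 0],
    [0, 0, 0],
    [0, 0, 0],
    [0, 0, 0],
    [0, 0, 0],
    [0, 0, 0],
    [0, 0, 0],
    [0, 0, 0],
  ],
  jaw=50,
)

```text
time: 9.52
position: [0.6058, 0.1146, 0.1922]
tool_rot: [2.22, 2.22, 0.005]
ft_force: [1.1, 0.4, 0.9]
grip_width: 0.573
grip_force: 0.0
```

```bash
python3 - <<'E'
from h import *
plan(.534,-.241,.190,90)
m=at('scene',301.8,215.3,.078);o=at('scene',309.3,206.7,.078);print(m,o,np.degrees(np.arctan2(*(m-o)[[1,0]])))
E
```

```text
t 9.52 now [605.8 114.6 192.2] F [1.1 0.4 0.9] M [ 0.   -0.15 -0.01] w 49.9 gf 0.0 q [ 0.36  0.36 -0.73  1.59  0.25  1.29 -0.41]
yaw 90.02 tilt [0.0035 0.0006]
shift [-355.6  -71.9    1.8] dr [ 0.003 -0.001  0.   ]
[ 0.63060463 -0.02273809  0.078     ] [ 0.60584004 -0.00953647  0.078     ] -28.0614004547561
```

Call:
send_rows(
  xyz=[
    [-15, -3, 0],
    [-50, -10, 0],
    [-90, -18, 0],
    [-130, -26, 0],
    [-170, -34, 0],
    [-210, -42, 0],
    [-250, -50, 0],
    [-290, -58, 0],
    [-330, -66, 0],
    [-355, -71, 0],
  ],
  dr=[
    [0, 0, 0],
    [0, 0, 0],
    [0, 0, 0],
    [0, 0, 0],
    [0, 0, 0],
    [0, 0, 0],
    [0, 0, 0],
    [0, 0, 0],
    [0, 0, 0],
    [0, 0, 0],
  ],
  jaw=62,
)

```text
time: 10.35
position: [0.5321, -0.2465, 0.1893]
tool_rot: [2.225, 2.215, -0.003]
ft_force: [0.6, -1.2, -0.6]
grip_width: 0.71
grip_force: 0.0
```

Call:
send_rows(
  xyz=[
    [0, 0, 0],
    [0, 0, 0],
    [0, 0, 0],
    [0, 0, 0],
    [0, 0, 0],
    [0, 0, 0],
    [0, 0, 0],
    [0, 0, 0],
    [0, 0, 0],
    [0, 0, 0],
  ],
  dr=[
    [0, 0, 0],
    [0, 0, 0],
    [0, 0, 0],
    [0, 0, 0],
    [0, 0, 0],
    [0, 0, 0],
    [0, 0, 0],
    [0, 0, 0],
    [0, 0, 0],
    [0, 0, 0],
  ],
)

```text
time: 11.18
position: [0.5339, -0.2409, 0.1885]
tool_rot: [2.221, 2.222, -0.0]
ft_force: [-0.0, -0.7, 0.2]
grip_width: 0.713
grip_force: 0.0
```

```bash
python3 - <<'E'
from h import *
plan(.535,-.241,.073,90)
b=get_image('scene')[:,:,::-1];a=get_image('top')[:,:,::-1]
cv2.imwrite('pics/c5.png',np.vstack([np.hstack([tile('',320,180,66,50,6,b),tile('',170,150,66,50,6,b)]),np.hstack([tile('',268,150,112,50,7,a)[:,:792]])[:290]]))
E
```

```text
t 11.18 now [ 533.9 -240.9  188.5] F [-0.  -0.7  0.2] M [ 0.01 -0.08  0.  ] w 62.1 gf 0.0 q [ 0.86  0.26 -0.57  1.67  0.15  1.25  0.27]
yaw 90.01 tilt [-0.     -0.0001]
shift [-1.000e-01  1.100e+00  1.155e+02] dr [-0.  0.  0.]Traceback (most recent call last):
  File "<stdin>", line 4, in <module>
    return _nx.concatenate(arrs, 0, dtype=dtype, casting=casting)
           ~~~~~~~~~~~~~~~^^^^^^^^^^^^^^^^^^^^^^^^^^^^^^^^^^^^^^^
ValueError: all the input array dimensions except for the concatenation axis must match exactly, but along dimension 1, the array at index 0 has size 792 and the array at index 1 has size 784
```

```bash
python3 - <<'E'
from h import *
b=get_image('scene')[:,:,::-1];a=get_image('top')[:,:,::-1]
cv2.imwrite('pics/c5.png',np.vstack([np.hstack([tile('',320,180,66,50,6,b),tile('',170,150,66,50,6,b)]),tile('',268,150,99,36,8,a)]))
E
```

```text
(no output)
```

View pics/c5.png

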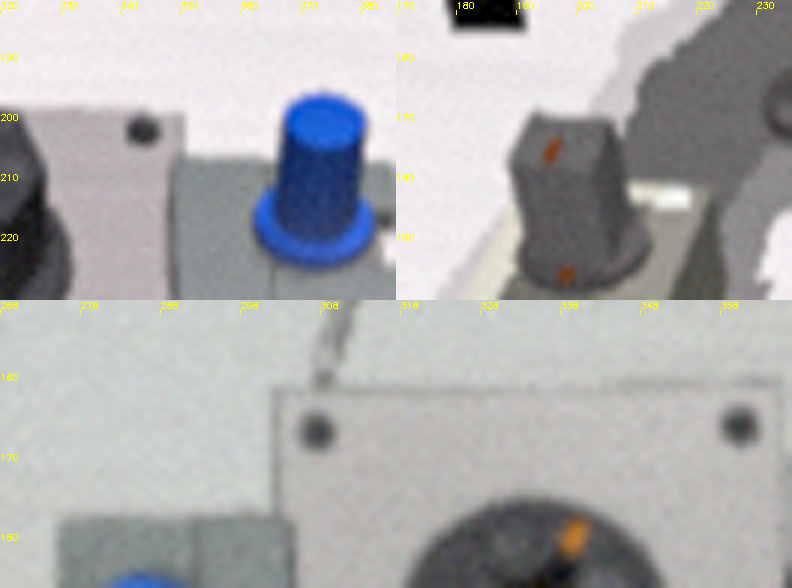

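The plug is parked upright on the fork and released (knob top at about (373,201)). The hub mark is at (339.8,179.6), so the keyway is at about −25°. Descending on the square head.

Call:
send_rows(
  xyz=[
    [0, 1, 10],
    [0, 1, 30],
    [0, 1, 50],
    [0, 1, 70],
    [0, 1, 88],
    [0, 1, 100],
    [0, 1, 108],
    [0, 1, 113],
    [0, 1, 115],
    [0, 1, 115],
  ],
  dr=[
    [0, 0, 0],
    [0, 0, 0],
    [0, 0, 0],
    [0, 0, 0],
    [0, 0, 0],
    [0, 0, 0],
    [0, 0, 0],
    [0, 0, 0],
    [0, 0, 0],
    [0, 0, 0],
  ],
)

```text
time: 12.22
position: [0.5351, -0.241, 0.0737]
tool_rot: [2.221, 2.221, 0.0]
ft_force: [0.3, 0.3, 0.8]
grip_width: 0.711
grip_force: 0.0
```

Call:
send_rows(
  xyz=[
    [0, 0, 0],
    [0, 0, 0],
    [0, 0, 0],
    [0, 0, 0],
    [0, 0, 0],
    [0, 0, 0],
    [0, 0, 0],
    [0, 0, 0],
    [0, 0, 0],
    [0, 0, 0],
  ],
  dr=[
    [0, 0, 0],
    [0, 0, 0],
    [0, 0, 0],
    [0, 0, 0],
    [0, 0, 0],
    [0, 0, 0],
    [0, 0, 0],
    [0, 0, 0],
    [0, 0, 0],
    [0, 0, 0],
  ],
  jaw=15,
  grip_force=45,
)

```text
time: 13.05
position: [0.5335, -0.2416, 0.0737]
tool_rot: [-2.221, -2.22, 0.004]
ft_force: [-4.8, -0.2, 5.4]
grip_width: 0.341
grip_force: 44.6
```

```bash
python3 -c "
from h import *
plan(.535,-.241,.170,90)"
```

```text
t 13.05 now [ 533.5 -241.6   73.7] F [-4.8 -0.2  5.4] M [-0.1   1.19 -0.02] w 29.7 gf 44.6 q [ 0.84  0.38 -0.54  1.78  0.22  1.05  0.21]
yaw 89.96 tilt [-0.0028 -0.0006]
shift [  0.5   1.3 -96.3] dr [-0.003  0.001 -0.001]
```

Call:
send_rows(
  xyz=[
    [0, 0, -8],
    [0, 0, -20],
    [0, 0, -35],
    [0, 0, -50],
    [0, 0, -65],
    [0, 0, -80],
    [0, 0, -95],
    [0, 0, -108],
    [0, 0, -115],
    [0, 0, -115],
  ],
  dr=[
    [0, 0, 0],
    [0, 0, 0],
    [0, 0, 0],
    [0, 0, 0],
    [0, 0, 0],
    [0, 0, 0],
    [0, 0, 0],
    [0, 0, 0],
    [0, 0, 0],
    [0, 0, 0],
  ],
)

```text
time: 13.88
position: [0.5362, -0.2411, 0.1908]
tool_rot: [2.218, 2.219, 0.002]
ft_force: [-0.4, -0.3, -3.2]
grip_width: 0.346
grip_force: 44.6
```

```bash
python3 -c "
from h import *
plan(.604,-.011,.185,65)"
```

```text
t 13.88 now [ 536.2 -241.1  190.8] F [-0.4 -0.3 -3.2] M [ 0.01 -0.14  0.  ] w 30.1 gf 44.6 q [ 0.86  0.26 -0.57  1.66  0.15  1.26  0.26]
yaw 90.02 tilt [ 0.0036 -0.0016]
shift [230.   67.9   5.7] dr [0.004 0.001 0.437]
```

Call:
send_rows(
  xyz=[
    [10, 3, 0],
    [35, 10, 0],
    [65, 20, 0],
    [95, 29, 0],
    [125, 38, 0],
    [155, 47, 0],
    [180, 54, 0],
    [205, 62, 0],
    [222, 67, 0],
    [230, 69, 2],
  ],
  dr=[
    [0, 0, 0.04],
    [0, 0, 0.09],
    [0, 0, 0.14],
    [0, 0, 0.19],
    [0, 0, 0.24],
    [0, 0, 0.29],
    [0, 0, 0.34],
    [0, 0, 0.39],
    [0, 0, 0.42],
    [0, 0, 0.437],
  ],
)

```text
time: 14.72
position: [0.6041, -0.0062, 0.186]
tool_rot: [-2.645, -1.691, -0.002]
ft_force: [0.6, 0.4, -3.3]
grip_width: 0.344
grip_force: 44.6
```

Call:
send_rows(
  xyz=[
    [0, 0, 0],
    [0, 0, 0],
    [0, 0, 0],
    [0, 0, 0],
    [0, 0, 0],
    [0, 0, 0],
    [0, 0, 0],
    [0, 0, 0],
    [0, 0, 0],
    [0, 0, 0],
  ],
  dr=[
    [0, 0, 0],
    [0, 0, 0],
    [0, 0, 0],
    [0, 0, 0],
    [0, 0, 0],
    [0, 0, 0],
    [0, 0, 0],
    [0, 0, 0],
    [0, 0, 0],
    [0, 0, 0],
  ],
)

```text
time: 15.55
position: [0.6038, -0.011, 0.1866]
tool_rot: [2.65, 1.687, -0.0]
ft_force: [0.5, 0.8, -3.3]
grip_width: 0.341
grip_force: 44.6
```

```bash
python3 - <<'E'
from h import *
plan(.604,-.011,.152,65)
b=get_image('scene')[:,:,::-1]
cv2.imwrite('pics/c6.png',tile('',270,150,75,75,8,b))
print(proj('scene',[[.604,-.011,.1165],[.604,-.011,.078]]))
E
```

```text
t 15.55 now [603.8 -11.  186.6] F [ 0.5  0.8 -3.3] M [-0.01 -0.04  0.07] w 29.7 gf 44.6 q [ 0.5   0.32 -0.63  1.62  0.19  1.27 -0.61]
yaw 64.96 tilt [ 0.0001 -0.0002]
shift [ 0.1  0.1 34.6] dr [ 0.     0.    -0.001]
[[308.37023744 190.92875687]
 [308.58872386 206.04905614]]
```

View pics/c6.png

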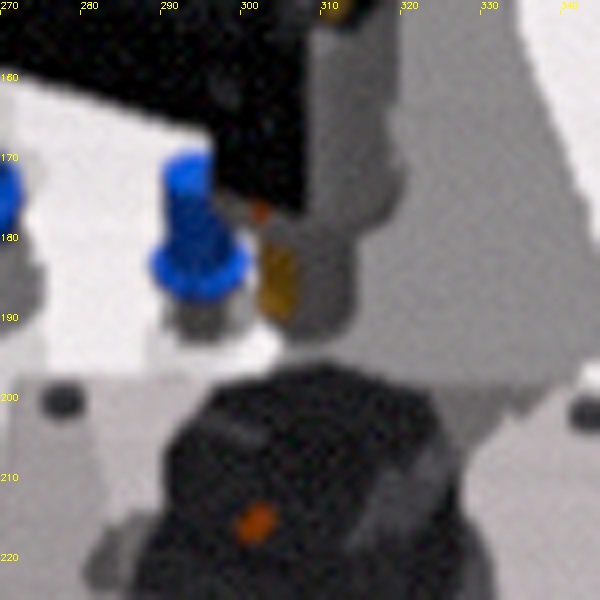

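The shaft is centred at column 308.3, as projected (308.4), and the brass key points the same way as the hub mark. Lowering so the nose enters the bore.

Call:
send_rows(
  xyz=[
    [0, 0, 8],
    [0, 0, 16],
    [0, 0, 24],
    [0, 0, 30],
    [0, 0, 35],
    [0, 0, 40],
    [0, 0, 44],
    [0, 0, 47],
    [0, 0, 49],
    [0, 0, 50],
  ],
  dr=[
    [0, 0, 0],
    [0, 0, 0],
    [0, 0, 0],
    [0, 0, 0],
    [0, 0, 0],
    [0, 0, 0],
    [0, 0, 0],
    [0, 0, 0],
    [0, 0, 0],
    [0, 0, 0],
  ],
)

```text
time: 16.43
position: [0.6046, -0.0107, 0.1368]
tool_rot: [2.649, 1.687, 0.003]
ft_force: [1.8, 0.6, -1.8]
grip_width: 0.344
grip_force: 44.6
```

Call:
send_rows(
  xyz=[
    [0, 0, 1],
    [0, 0, 2],
    [0, 0, 3],
    [0, 0, 4],
    [0, 0, 5],
    [0, 0, 6],
    [0, 0, 7],
    [0, 0, 8],
    [0, 0, 9],
    [0, 0, 9],
  ],
  dr=[
    [0, 0, 0],
    [0, 0, 0],
    [0, 0, 0],
    [0, 0, 0],
    [0, 0, 0],
    [0, 0, 0],
    [0, 0, 0],
    [0, 0, 0],
    [0, 0, 0],
    [0, 0, 0],
  ],
)

```text
time: 17.27
position: [0.6045, -0.0107, 0.1277]
tool_rot: [2.649, 1.687, 0.002]
ft_force: [5.1, 1.7, -2.2]
grip_width: 0.34
grip_force: 44.6
```

```bash
python3 -c "
from h import *
plan(.604,-.011,.1057,65)"
```

```text
t 17.27 now [604.5 -10.7 127.7] F [ 5.1  1.7 -2.2] M [ 0.38 -1.44  0.04] w 29.6 gf 44.6 q [ 0.48  0.37 -0.62  1.69  0.23  1.16 -0.63]
yaw 64.97 tilt [0.0016 0.0003]
shift [-0.5 -0.4 22. ] dr [ 0.001 -0.001 -0.   ]
```

z is 4 mm past the key's contact height with almost no vertical resistance, so the key is in the keyway. I'll relieve the small side load and continue down.

Call:
send_rows(
  xyz=[
    [0.3, 0.5, 0],
    [0.5, 1, 1],
    [0.5, 1, 2],
    [0.5, 1, 3],
    [0.5, 1, 4.5],
    [0.5, 1, 6],
    [0.5, 1, 7.5],
    [0.5, 1, 9],
    [0.5, 1, 10],
    [0.5, 1, 11],
  ],
  dr=[
    [0, 0, 0],
    [0, 0, 0],
    [0, 0, 0],
    [0, 0, 0],
    [0, 0, 0],
    [0, 0, 0],
    [0, 0, 0],
    [0, 0, 0],
    [0, 0, 0],
    [0, 0, 0],
  ],
)

```text
time: 18.1
position: [0.6049, -0.0109, 0.1164]
tool_rot: [-2.65, -1.687, 0.0]
ft_force: [3.5, 3.5, -0.4]
grip_width: 0.341
grip_force: 44.6
```

```bash
python3 -c "
from h import *
plan(.604,-.011,.1057,65)"
```

```text
t 18.1 now [604.9 -10.9 116.4] F [ 3.5  3.5 -0.4] M [ 0.49 -0.91 -0.  ] w 29.6 gf 44.6 q [ 0.48  0.38 -0.61  1.7   0.24  1.14 -0.64]
yaw 64.96 tilt [-0.0002  0.0001]
shift [-0.5 -0.7 10.7] dr [-0.     0.    -0.001]
```

Call:
send_rows(
  xyz=[
    [0, 0, 0],
    [0, 0, 1],
    [0.2, 0.2, 2.5],
    [0.2, 0.2, 4],
    [0.2, 0.2, 5.5],
    [0.2, 0.2, 7],
    [0.2, 0.2, 8.5],
    [0.2, 0.2, 10],
    [0.2, 0.2, 11.5],
    [0.2, 0.2, 13],
  ],
  dr=[
    [0, 0, 0],
    [0, 0, 0],
    [0, 0, 0],
    [0, 0, 0],
    [0, 0, 0],
    [0, 0, 0],
    [0, 0, 0],
    [0, 0, 0],
    [0, 0, 0],
    [0, 0, 0],
  ],
  grip_force=60,
)

```text
time: 18.93
position: [0.605, -0.0108, 0.1055]
tool_rot: [2.65, 1.687, -0.002]
ft_force: [-5.3, 1.7, 22.8]
grip_width: 0.339
grip_force: 59.5
```

```bash
python3 -c "
from h import *
plan(.604,-.011,.1057,65)"
```

```text
t 18.93 now [605.  -10.8 105.5] F [-5.3  1.7 22.8] M [0.38 1.35 0.  ] w 29.5 gf 59.5 q [ 0.47  0.39 -0.61  1.7   0.25  1.12 -0.65]
yaw 64.95 tilt [-0.0006 -0.001 ]
shift [-0.6 -0.9 -0.2] dr [-0.     0.001 -0.001]
```

Call:
send_rows(
  xyz=[
    [0, 0, 0.5],
    [0, 0, 1],
    [0, 0, 1.5],
    [0, 0, 1.5],
    [0, 0, 1.5],
    [0, 0, 1.5],
    [0, 0, 1.5],
    [0, 0, 1.5],
    [0, 0, 1.5],
    [0, 0, 1.5],
  ],
  dr=[
    [0, 0, 0],
    [0, 0, 0],
    [0, 0, 0],
    [0, 0, 0],
    [0, 0, 0],
    [0, 0, 0],
    [0, 0, 0],
    [0, 0, 0],
    [0, 0, 0],
    [0, 0, 0],
  ],
)

```text
time: 19.77
position: [0.6051, -0.0108, 0.1056]
tool_rot: [2.649, 1.686, -0.002]
ft_force: [-5.2, 2.1, 20.7]
grip_width: 0.343
grip_force: 59.5
```

```bash
python3 - <<'E'
from h import *
plan(.604,-.011,.1057,65)
b=get_image('scene')[:,:,::-1]
cv2.imwrite('pics/c7.png',tile('',265,165,130,90,6,b))
E
```

```text
t 19.77 now [605.1 -10.8 105.6] F [-5.2  2.1 20.7] M [0.43 1.4  0.07] w 29.9 gf 59.5 q [ 0.47  0.39 -0.61  1.7   0.25  1.12 -0.65]
yaw 64.95 tilt [-0.0004 -0.0017]
shift [-0.6 -0.9 -0.1] dr [ 0.     0.002 -0.001]
```

View pics/c7.png

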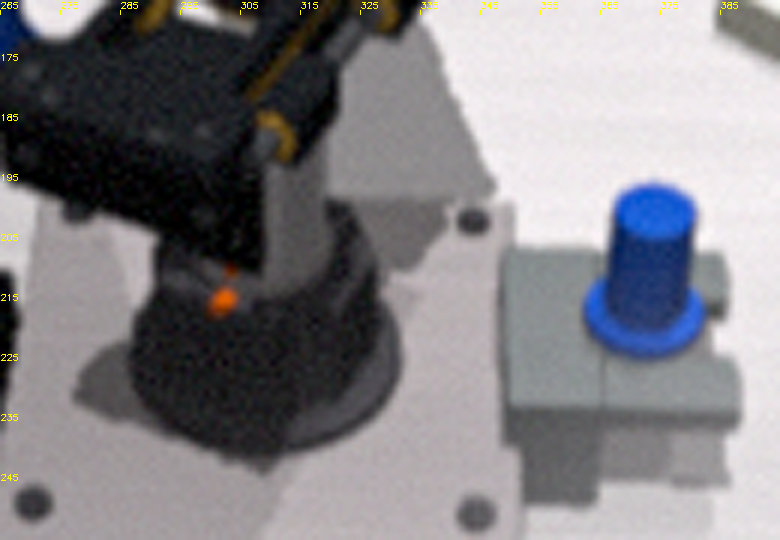

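The plug hangs upright in the notch. The spindle's collar sits flush on the hub: z is 105.6 mm against 105.7 expected, with about 25 N of push against the 14 N spring. The collar mark at (303,210) lines up with the hub mark at (302,215). Handing in.

```bash
python3 -c "
from bench import *
print(close_job())"
```

```text
the job is handed in; nothing more can be done
None
```

The job is handed in at about 20 s: the blue plug hangs upright in the notch, let go, and the keyed spindle is in the hub with its collar down, still held and pressed home. The spare and the other things were not touched; the judging result was not shown.

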